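# Lock a form block under the cam-handle strap clamp

## Task

Clamp the stepped block for measuring: set the knurled nut so that the cam handle starts to bite about half-way through its swing, then flip the handle fully down so that it locks and stays there. Set the nut before the handle goes down, not after; do not crush the block with an over-tight nut, and do not shift the block or disturb the other things on the plate.

Things in the scene. Friction and masses are not known exactly. Their poses are not given: they have to be found in the camera images.
- stage: Slotted steel stage plate, 250 (x) x 380 (y) mm, top face 30 mm above the bench; origin under its centre at bench height. The clamp stands near its middle with the same axes.
- clamp: Steel strap clamp bolted to the stage plate, 36 mm wide. Origin on the plate's top, on the axis of its upright 12 mm stud; z up; y runs along the strap from its toe (75 mm to the -y side of the stud) to its heel with the cam handle (50 mm to the +y side). The strap is dark, 32 mm wide, 14 mm thick, its top about 63 mm above the plate; on it, round the stud, sit a washer and the nut.
- nut_grip (a point): Centre of the nut's round knurled steel head, on the stud's axis: 36 mm in diameter, 20 mm high (10 mm above and below), 26 mm above the strap; the stud stands about 20 mm out of its top. Clockwise from above runs it down (6 mm a turn) and lowers the toe, 2.4 mm per radian. Stiff (0.18 N m), stays put; when the toe bears on the block the torque steps up by about 0.08 N m.
- handle (a joint): Swing of the cam handle, rad: 0 = open, standing 76 degrees above level and leaning to the clamp's +y side; it grows as it swings over to +y and down, sinking evenly; 0.8 = half-way; 1.6 = fully down on its stop, 6 degrees below level, just past the cam's highest point, so it locks. Stiff (0.4 N m), it stays where it is left; the bite adds about 0.25 N m, fading to none at the end.
- handle_pin (a point): The handle's hinge pin at the strap's heel, 50 mm from the stud, about 52 mm above the plate and rising 6.5 mm as the handle goes down. The hinge axis is the clamp's x.
- handle_knob (a point): Centre of the black ball, 25 mm in diameter, on the handle's end, 80 mm from the hinge pin; the shaft is a 10 mm steel rod.
- part: The stepped aluminium block to clamp, loose on two low parallels: 44 x 66 mm, 22 mm high at the thick end under the toe; origin at the centre of its underside. It stays there. The toe is a sprung plunger with a white tip, preloaded to 36 N; met with the handle half-way it ends at about 50 N, which is right, and each radian more of nut adds 12 N. The nut is found 0.8 to 4 rad too loose.
- vee_block: Bystander: dark steel vee block, 45 x 40 x 30 mm; origin at the centre of its underside, on the plate.
- ring_gauge: Bystander: flat steel ring, 48 mm outside, 18 mm high; origin at the centre of its underside, on the plate.
- spare: Bystander: a second stepped block like the one to be clamped, lying by itself on the plate on the clamp's -x side; origin at the centre of its underside.
Not all that is in view belongs to the job. What is shaped like the part but blue is not meant.

How it is judged:
On the way:
1. the toe bears on the block (over 20 N) with the handle still between 0.3 and 1.3 rad, that is, the nut is set before the handle is down (contact force between clamp and part above 20 N and value of joint handle between 0.3 and 1.3 rad), for 0.05 s.
At the end, for the whole second after the job is handed in: The handle is fully down (over 1.5 of 1.6 rad) and stays there, the toe presses the block with 43 to 57 N (the handle began to bite between about one third and two thirds of its swing), the block has shifted less than 4 mm, and each bystander less than 10 mm (value of joint handle above 1.5 rad and contact force between clamp and part between 43 and 57 N and distance of part from where it was at the start of the episode below 0.004 m and distance of each of vee_block, ring_gauge, spare from where it was at the start of the episode below 0.01 m); the robot touches nothing.
It fails at once if the toe presses the block with more than 75 N (contact force between clamp and part above 75 N).
It fails at once if the block is shifted by more than 8 mm (distance of part from where it was at the start of the episode above 0.008 m).
It fails at once if the vee block is shifted by more than 20 mm (distance of vee_block from where it was at the start of the episode above 0.02 m).
It fails at once if the ring is shifted by more than 20 mm (distance of ring_gauge from where it was at the start of the episode above 0.02 m).
It fails at once if the second block is shifted by more than 20 mm (distance of spare from where it was at the start of the episode above 0.02 m).
It also fails if it takes over 72 s, if anything falls off the work surface, if the arm or the gripper's body presses on something with over 40 N, if the wrist force passes 120 N, or if a joint passes its speed limit or range.

## Robot

A 7-joint arm with a two-finger parallel gripper is mounted at the origin on the work surface. World frame = base frame: x ahead of the robot, y to its left, z up, the work surface at z = 0. Lengths are in m, angles in rad, forces in N, time in s.
With the tool pointing down it reaches from about 0.4 to 0.75 m from the base axis. Payload 19.5 kg.
Tool frame: the origin (TCP) lies on the mounting face of the last link; the fingertips stand 173 mm ahead of it and the grasp point (between the pads) lies 155 mm ahead of it (tcp_to_grasp is the distance from the TCP to the grasp point, in m); z points along the fingers, y is the direction in which the jaws open and shut (so a half turn about z gives the same grasp; the last joint's range is limited). The gripper opens to 85 mm and grips with 20 to 120 N. Pads are 22 mm wide; open, the fingers measure 114 mm over their backs; the gripper's body (76 mm by 85 mm) begins 54 mm behind the grasp point. The pads swing forward as they close: fully open they stand 13 mm farther back than shut.
Start: joints at [1.301, 0.707, -0.028, 1.485, 0.022, 0.951, -0.075], TCP at [0.13, -0.56, 0.405] pointing down, gripper open.
Joint ranges: [-2.71, 2.71], [-0.32, 2.16], [-1.57, 1.52], [0, 2.45], [-1.46, 4.6], [0, 2.02], [-2.83, 2.83]. Speed limits (rad/s): [1.89, 1.89, 2.57, 2.57, 3.01, 3.01, 3.01].

## Interface

Orientations are given as a unit quaternion [w, x, y, z].
In Python, from station import state, snapshot, calibration, sign_off, tcp_to_grasp gives the robot as it stands.
- The arm moves only by the shell command python3 -m crank 'ROWS' [FORCE]. ROWS is JSON, one flat list of numbers, 7 for each row, row after row: the shift along the world's x, y, z in mm, then the turn, a rotation vector about the world's x, y, z in degrees, then the closure, from 0 (fully open) to 1 (shut). A call has exactly 5 rows; each row is the pose to reach, as a shift and turn from the pose commanded when the call began; what a row does not reach only later rows make up. A row lasts 1/12 s, in which the tool goes at most 41.7 mm and 7.16 degrees, less where a joint would pass 70% of its speed; a pose out of reach is approached as far as the arm can. A call with a gripper value outside its range is refused whole. The fingers move at their own pace and stop on an object; FORCE is the grip in N (left out, the last holds). Time passes only in rows, so rows that repeat a pose let the fingers close, or fill a call up. It gives the time, the measured TCP pose, the force and the opening at its end, in the units of the state.
- state(): the state, without advancing time (a new reading comes with each control period).
- snapshot(name): name is "side" or "top"; returns the picture (420x560x3 uint8, blue, green, red); there is no depth.
- calibration(name): a dict with "mtx" (3x3 intrinsics, pixels), "R" (3x3) and "t" (3): a world point X has camera coordinates R X + t. Camera axes: x right, y down, z forward; pixel columns grow to the right and rows downward; lengths in m; the calibration is good to about 2 mm. A picture is of the moment at which its call begins. calibration takes no time and is no camera call.
- sign_off(): hands the job in, once; it reports no verdict.
The state is a dict: "clock": time; "joints": joint angles; "qvel": joint speeds; "joint_efforts": joint torques, N m; "tcp_pos": TCP position; "ee_rot": TCP orientation; "wrist_force": force on the tool from outside, world axes, zero at the start; "wrist_torque": the same for the moment, N m; "width": opening from 0.0 (shut) to 1.0 (fully open).
Only numpy, scipy, OpenCV 4.12 (cv2) and the standard library are available. Lean on these libraries where they do the work, as an engineer would, in place of code of your own. Each camera call takes 0.05 s, during which the arm holds its last target. There are 200 camera calls.

## Working session

There is one attempt and no reset: what is moved stays moved. The work goes in short steps, Python scripts to look and compute and a shell command to move; the robot and the scene stay as the last step left them, time stands still between calls to the robot, and variables do not carry over. Pictures are saved under pics/ and viewed, about 8 in all and at most 12, crops included, and the job is handed in when it is done.

```bash
mkdir -p pics; ls; cat > h.py <<'E'
from station import *
import numpy as np, cv2
def proj(n,X):
    c=calibration(n);p=c["mtx"]@(np.array(c["R"])@np.array(X,float)+np.array(c["t"]).ravel());return p[:2]/p[2]
def ray(n,u,v,z):
    c=calibration(n);R=np.array(c["R"]);t=np.array(c["t"]).ravel()
    o=-R.T@t;d=R.T@np.linalg.inv(c["mtx"])@np.array([u,v,1.]);return o+d*(z-o[2])/d[2]
E
python3 - <<'E'
from h import *
s=state();print({k:np.round(v,3) for k,v in s.items()},tcp_to_grasp)
for n in("side","top"):
    cv2.imwrite(f"pics/{n}0.png",snapshot(n));c=calibration(n);print(n,np.round(-np.array(c["R"]).T@np.array(c["t"]).ravel(),3),np.round(c["R"],2).tolist(),c["mtx"][0][0])
E
```

```text
pics
{'clock': np.float64(0.0), 'joints': array([ 1.301,  0.707, -0.028,  1.485,  0.022,  0.951, -0.075]), 'qvel': array([ 0.   , -0.   , -0.001,  0.   , -0.001,  0.001,  0.001]), 'joint_efforts': array([ 4.0000e-03, -8.8319e+01,  1.2360e+00, -2.3616e+01,  1.7000e-02,
        7.0000e-03,  0.0000e+00]), 'tcp_pos': array([ 0.13 , -0.56 ,  0.404]), 'ee_rot': array([-0.001,  0.994,  0.114, -0.   ]), 'wrist_force': array([-1.193,  0.191,  0.515]), 'wrist_torque': array([-0.024,  0.031,  0.015]), 'width': np.float64(0.998)} 0.1547
side [0.286 0.482 0.511] [[-0.86, -0.51, -0.0], [-0.26, 0.44, -0.86], [0.44, -0.74, -0.51]] 487.71419554643114
top [ 0.457 -0.075  0.741] [[-0.02, -1.0, 0.01], [-0.98, 0.02, -0.22], [0.22, -0.01, -0.98]] 384.2862727361977
```

View pics/side0.png

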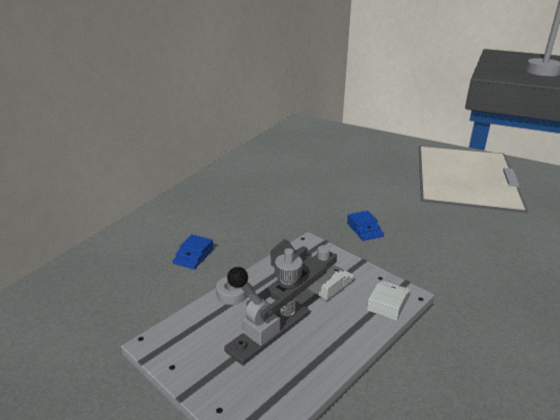

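View pics/top0.png

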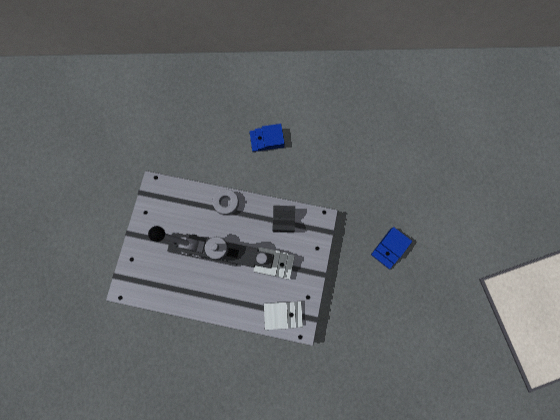

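```bash
python3 - <<'E'
from h import *
a=cv2.imread("pics/side0.png")[225:365,180:360];b=cv2.imread("pics/top0.png")[185:305,130:310]
a=cv2.resize(a,None,fx=3.3,fy=3.3,interpolation=2)[:,:];b=cv2.resize(b,None,fx=2.2,fy=2.2,interpolation=2)
cv2.imwrite("pics/c1.png",cv2.resize(cv2.imread("pics/side0.png")[225:365,180:360],(720,560),interpolation=2))
# plate corners z=.03
for u,v in((146,172),(338,209),(313,345),(107,300)):print(np.round(ray("top",u,v,.03),3))
# nut: two-ray triangulate
def tri(p,q):
    A=[];B=[]
    for n,(u,v) in(("side",p),("top",q)):
        c=calibration(n);P=np.array(c["mtx"])@np.c_[c["R"],np.array(c["t"]).ravel()]
        A.append(P)
    X=cv2.triangulatePoints(A[0],A[1],np.array(p,float),np.array(q,float)).ravel();return X[:3]/X[3]
print("nut top",tri((289,261),(216,248)),"ball",tri((237,276),(157,234)))
E
```

```text
[0.692 0.184 0.03 ]
[ 0.611 -0.183  0.03 ]
[ 0.367 -0.126  0.03 ]
[0.453 0.241 0.03 ]
nut top [0.53037255 0.03002608 0.12924605] ball [0.55139955 0.11670971 0.15516223]
```

View pics/c1.png

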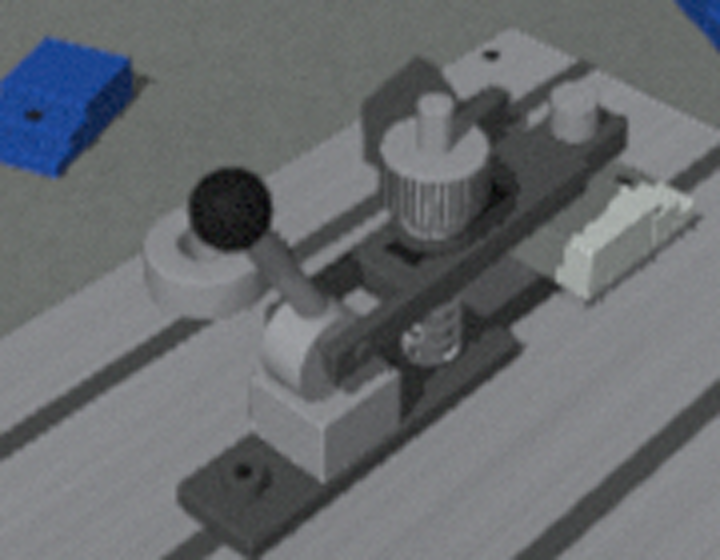

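Candidates: the nut is the knurled cylinder with the stud (top 216,248; side 288,268), not the plunger head at the toe (top 263,258). The knob is the black ball (top 157,234; side 237,276). The part is the pale block under the toe (top 275,263), not the spare (284,315) or the blue ones. The crop confirms these choices. Next I'll move over the knob.

```bash
python3 -m crank '[25,33,0,0,0,0,0, 50,66,0,0,0,0,0, 75,99,0,0,0,0,0, 90,140,0,0,0,0,0, 105,170,0,0,0,0,0]'
python3 -m crank '[22,34,0,0,0,0,0, 44,68,0,0,0,0,0, 66,102,0,0,0,0,0, 88,136,0,0,0,0,0, 110,170,0,0,0,0,0]'
python3 -m crank '[22,34,0,0,0,0,0, 44,68,0,0,0,0,0, 66,102,0,0,0,0,0, 88,136,0,0,0,0,0, 110,170,0,0,0,0,0]'
python3 - <<'E'
from h import *
s=state();print(s["joints"],s["tcp_pos"],s["ee_rot"])
S=np.array([.530,.030,.03]);a=np.radians(-13);y=np.array([-np.sin(a),np.cos(a),0]);x=np.array([np.cos(a),np.sin(a),0])
for nm,u,v,z in(("ring",226,201,.048),("vee",284,216,.06),("spare",283,315,.045),("part",283,264,.05),("toe",263,257,.1)):
    p=ray("top",u,v,z);print(nm,np.round(p,3),"clamp xy",np.round([(p-S)@x,(p-S)@y],3))
for h in(0,.1,.2,.3):
    e=np.radians(76)-h*np.radians(82)/1.6;b=S+y*(.05+.08*np.cos(e))+np.array([0,0,.052+.0065*h/1.6+.08*np.sin(e)]);print(h,b,proj("side",b),proj("top",b))
N=S+[0,0,.099];print("nut",proj("side",N),proj("top",N))
E
```

```text
clock: 0.52
tcp_pos: [0.2353, -0.3876, 0.4045]
ee_rot: [-0.001, 0.993, 0.114, -0.0]
wrist_force: [-0.4, -0.0, -0.4]
width: 1.001
clock: 0.93
tcp_pos: [0.3454, -0.2183, 0.4047]
ee_rot: [-0.0, 0.994, 0.114, -0.0]
wrist_force: [1.6, -0.1, -0.2]
width: 1.002
clock: 1.35
tcp_pos: [0.4555, -0.048, 0.4046]
ee_rot: [-0.0, 0.994, 0.114, -0.0]
wrist_force: [0.1, -0.3, 0.8]
width: 0.998
[-0.0148211   0.54199667  0.08339318  1.89199812 -0.06604735  0.71042906
 -1.23600327] [ 0.45553521 -0.04803321  0.4046325 ] [-5.46228191e-05  9.93507933e-01  1.13762802e-01 -9.96165494e-05]
ring [0.626 0.027 0.048] clamp xy [0.095 0.019]
vee [ 0.593 -0.08   0.06 ] clamp xy [ 0.087 -0.093]
spare [ 0.42  -0.074  0.045] clamp xy [-0.083 -0.127]
part [ 0.508 -0.076  0.05 ] clamp xy [ 0.003 -0.109]
toe [ 0.517 -0.043  0.1  ] clamp xy [ 0.004 -0.074]
0 [0.5456012  0.09757622 0.15962366] [250.61259486 265.99096494] [168.18874714 236.38473752]
0.1 [0.54714361 0.10425715 0.15799073] [246.45412736 269.6873691 ] [164.15487161 235.63208029]
0.2 [0.54863888 0.11073388 0.15575346] [242.39357627 273.75827886] [160.40157705 234.97047995]
0.3 [0.55007506 0.11695462 0.15293298] [238.47472737 278.16503758] [156.96540304 234.40566739]
nut [289.47548305 261.28028   ] [215.9281978  247.97648295]
```

```bash
python3 -m crank '[20,34,0,0,0,7,0.1, 40,68,0,0,0,14,0.2, 60,102,0,0,0,21,0.3, 80,136,0,0,0,28,0.4, 95,165,0,0,0,35,0.4]'
python3 -m crank '[0,0,0,0,0,7,0.4, 0,0,0,0,0,14,0.4, 0,0,0,0,0,21,0.4, 0,0,0,0,0,28,0.4, 0,0,0,0,0,35,0.4]'
python3 -m crank '[0,0,-10,0,0,7,0.4, 0,0,-20,0,0,14,0.4, 0,0,-30,0,0,20,0.4, 0,0,-40,0,0,20,0.4, 0,0,-40,0,0,20,0.4]'
python3 - <<'E'
from h import *
s=state();print(s["joints"],s["tcp_pos"],s["ee_rot"],s["wrist_torque"])
a=snapshot("side")[180:340,160:340];b=snapshot("top")[170:310,100:280]
a=cv2.resize(a,(540,480),interpolation=2);b=cv2.resize(b,(540,420),interpolation=2)
cv2.imwrite("pics/c2.png",cv2.resize(np.hstack([cv2.resize(a,(540,420)),b]),(800,311)))
E
```

```text
clock: 1.77
tcp_pos: [0.5507, 0.1175, 0.4044]
ee_rot: [-0.0, 0.912, 0.41, 0.0]
wrist_force: [0.2, -0.6, 0.6]
width: 0.602
clock: 2.18
tcp_pos: [0.5498, 0.1149, 0.4044]
ee_rot: [-0.0, 0.747, 0.665, -0.0]
wrist_force: [-0.8, -0.7, 0.1]
width: 0.598
clock: 2.6
tcp_pos: [0.5497, 0.1146, 0.3628]
ee_rot: [-0.001, 0.624, 0.782, -0.001]
wrist_force: [0.2, 0.7, -0.5]
width: 0.604
[-0.08535887  0.75265241 -0.34464225  1.5856574   0.30901472  0.86038145
 -0.32332469] [0.54966159 0.11455459 0.36283976] [-0.00091266  0.62356664  0.78176893 -0.00107804] [-0.01911752  0.0395977  -0.00621272]
```

View pics/c2.png

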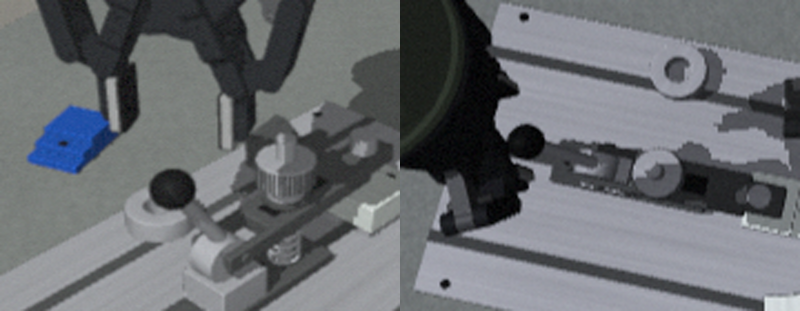

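Jaws straddle the ball (left image about 172,187) in the clamp's x. Descend and grip.

```bash
python3 -m crank '[1,2,-15,0,0,0,0.4, 1,2,-30,0,0,0,0.4, 1,2,-45,0,0,0,0.4, 1,2,-57,0,0,0,0.4, 1,2,-57,0,0,0,0.4]'
python3 -m crank '[0,0,0,0,0,0,0.6, 0,0,0,0,0,0,0.8, 0,0,0,0,0,0,1, 0,0,0,0,0,0,1, 0,0,0,0,0,0,1]' 30
python3 - <<'E'
from h import *
s=state();print(s["joints"],s["tcp_pos"],s["wrist_force"],s["wrist_torque"])
S=np.array([.530,.030,.03]);a=np.radians(-13);y=np.array([-np.sin(a),np.cos(a),0])
for h in(.3,.4,.5,.6,.7,.8,1,1.2,1.4,1.6):
    e=np.radians(76)-h*np.radians(82)/1.6;b=S+y*(.05+.08*np.cos(e))+np.array([0,0,.052+.0065*h/1.6+.08*np.sin(e)]);
    if h==.3:b0=b
    print(h,np.round((b-b0)*1000,1))
E
```

```text
clock: 3.12
tcp_pos: [0.5506, 0.1169, 0.3064]
ee_rot: [-0.001, 0.623, 0.782, -0.001]
wrist_force: [-0.2, -0.5, -0.1]
width: 0.603
clock: 3.53
tcp_pos: [0.5513, 0.1171, 0.3088]
ee_rot: [0.001, 0.622, 0.783, 0.001]
wrist_force: [3.1, 1.3, 7.7]
width: 0.267
[-0.10517443  0.82817289 -0.31398607  1.63800983  0.34864488  0.72851452
 -0.35816928] [0.55125405 0.11710778 0.30876168] [3.12474432 1.29246097 7.74696358] [ 0.35246743 -0.49079873 -0.01013305]
0.3 [0. 0. 0.]
0.4 [ 1.4  5.9 -3.4]
0.5 [ 2.6 11.5 -7.3]
0.6 [  3.8  16.6 -11.7]
0.7 [  4.9  21.4 -16.5]
0.8 [  5.9  25.6 -21.8]
1 [  7.5  32.6 -33.4]
1.2 [  8.6  37.2 -46. ]
1.4 [  9.1  39.5 -59.3]
1.6 [  9.1  39.3 -72.8]
```

```bash
python3 -m crank '[1,3,-4,0,0,0,1, 2,9,-8,0,0,0,1, 3,13,-11,0,0,0,1, 4,17,-14,0,0,0,1, 5,21,-18,0,0,0,1]' 30
python3 - <<'E'
from h import *
s=state();print(s["tcp_pos"],s["wrist_force"],s["wrist_torque"],s["width"])
a=snapshot("side")[180:340,160:340]
cv2.imwrite("pics/c3.png",cv2.resize(a,(720,640),interpolation=2)[:600])
E
```

```text
clock: 3.95
tcp_pos: [0.5562, 0.1378, 0.2907]
ee_rot: [0.001, 0.622, 0.783, 0.001]
wrist_force: [0.2, -1.6, 8.5]
width: 0.271
[0.55624415 0.13783242 0.29071005] [ 0.20335223 -1.61699799  8.52947455] [-0.5957861  -0.12561392 -0.03065295] 0.27104230438083
```

View pics/c3.png

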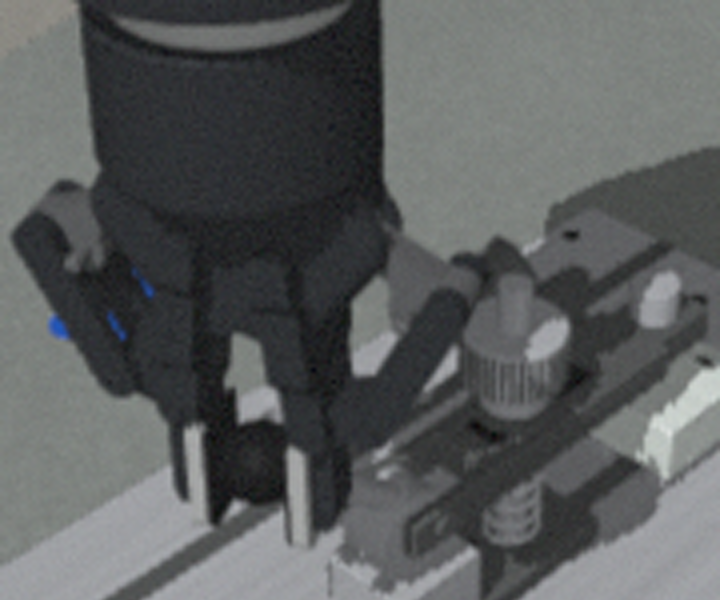

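The ball sits between the pads, at crop 258,460 (side 224.5, 295).

```bash
python3 - <<'E'
from h import *
S=np.array([.530,.030,.03]);a=np.radians(-13);y=np.array([-np.sin(a),np.cos(a),0])
for h in(.25,.3,.6,.7,.8,.9):
    e=np.radians(76)-h*np.radians(82)/1.6;b=S+y*(.05+.08*np.cos(e))+np.array([0,0,.052+.0065*h/1.6+.08*np.sin(e)]);
    print(h,np.round(b,4),proj("side",b))
E
```

```text
0.25 [0.5494 0.1139 0.1544] [240.41372026 275.92230974]
0.3 [0.5501 0.117  0.1529] [238.47472737 278.16503758]
0.6 [0.5539 0.1336 0.1413] [227.99093968 292.93666749]
0.7 [0.555  0.1383 0.1364] [225.05071188 298.20216545]
0.8 [0.556  0.1426 0.1311] [222.44467018 303.54331009]
0.9 [0.5569 0.1463 0.1255] [220.20075275 308.90066299]
```

```bash
python3 -m crank '[0,2,-2,0,0,0,1, 1,4,-4,0,0,0,1, 1,5,-6,0,0,0,1, 1,5,-6,0,0,0,0.6, 1,5,-6,0,0,0,0.4]' 30
python3 -m crank '[0,0,0,0,0,0,0.4, 0,0,20,0,0,0,0.4, 0,0,45,0,0,0,0.4, 0,0,75,0,0,5,0.4, 0,0,85,0,0,12,0.4]'
python3 -m crank '[-6,-28,0,0,0,7,0.4, -12,-56,0,0,0,14,0.4, -18,-84,0,0,0,21,0.4, -27,-113,0,0,0,28,0.4, -27,-113,0,0,0,35,0.4]'
python3 -m crank '[0,0,0,0,0,7,0.4, 0,0,0,0,0,14,0.4, 0,0,0,0,0,21,0.4, 0,0,0,0,0,28,0.4, 0,0,0,0,0,35,0.4]'
python3 -m crank '[0,0,0,0,0,7,0.4, 0,0,0,0,0,14,0.4, 0,0,0,0,0,21,0.4, 0,0,0,0,0,28,0.4, 0,0,0,0,0,35,0.4]'
python3 -m crank '[0,0,0,0,0,7,0.4, 0,0,0,0,0,14,0.4, 0,0,0,0,0,21,0.4, 0,0,0,0,0,28,0.4, 0,0,0,0,0,33,0.4]'
python3 - <<'E'
from h import *
s=state();print(s["joints"],s["tcp_pos"],s["wrist_force"],s["wrist_torque"],s["width"])
a=snapshot("side")[180:340,160:340]
cv2.imwrite("pics/c4.png",cv2.resize(a,(675,600),interpolation=2))
E
```

```text
clock: 4.42
tcp_pos: [0.5568, 0.1428, 0.284]
ee_rot: [0.0, 0.622, 0.783, -0.0]
wrist_force: [-0.0, 0.3, 1.4]
width: 0.524
clock: 4.83
tcp_pos: [0.557, 0.1431, 0.3724]
ee_rot: [0.001, 0.536, 0.844, 0.001]
wrist_force: [0.2, 0.3, 0.9]
width: 0.603
clock: 5.25
tcp_pos: [0.5289, 0.0245, 0.3686]
ee_rot: [-0.0, 0.258, 0.966, -0.002]
wrist_force: [0.0, -1.6, -1.3]
width: 0.599
clock: 5.67
tcp_pos: [0.5298, 0.0296, 0.3688]
ee_rot: [0.0, -0.047, 0.999, -0.0]
wrist_force: [1.0, -0.3, 0.0]
width: 0.598
clock: 6.08
tcp_pos: [0.5298, 0.0297, 0.3688]
ee_rot: [0.0, -0.345, 0.939, -0.0]
wrist_force: [0.1, -1.2, -1.1]
width: 0.602
clock: 6.5
tcp_pos: [0.5298, 0.0296, 0.3687]
ee_rot: [-0.0, -0.598, 0.802, -0.0]
wrist_force: [-0.4, 0.6, 0.3]
width: 0.603
[ 0.40133236  0.88256194 -1.08217797  1.68087243  0.85661365  1.12651654
  1.9189682 ] [0.52981304 0.02960157 0.36872453] [-0.43037252  0.56246441  0.27734713] [ 0.01424417  0.00602197 -0.07211128] 0.6032527847148041
```

View pics/c4.png

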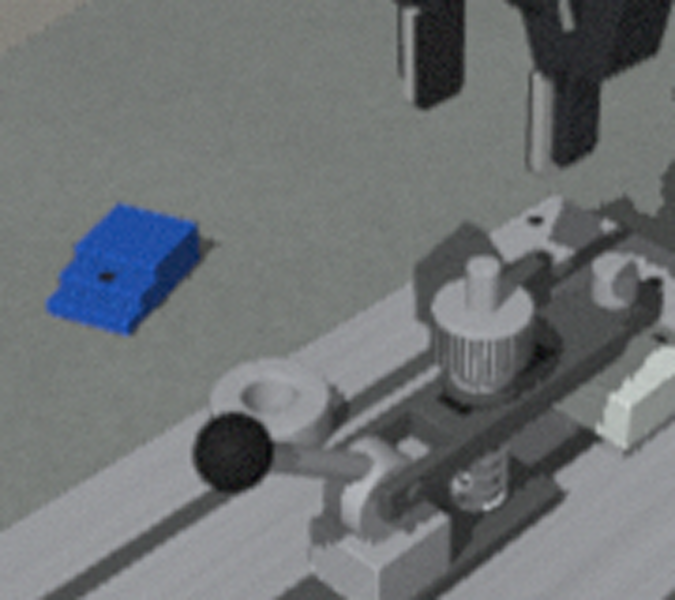

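The handle is at half-way: ball at side 222,300, which matches 0.8 rad given the ~3 px row bias seen at the start. Down onto the nut.

```bash
python3 -m crank '[0,0,-30,0,0,0,0.4, 0,0,-60,0,0,0,0.4, 0,0,-85,0,0,0,0.4, 0,0,-97,0,0,0,0.4, 0,0,-97,0,0,0,0.4]'
python3 -m crank '[0,0,0,0,0,0,0.5, 0,0,0,0,0,0,0.6, 0,0,0,0,0,0,0.8, 0,0,0,0,0,0,0.8, 0,0,0,0,0,0,0.8]' 50
python3 -c "
from h import *
s=state();print(s['tcp_pos'],s['wrist_force'],s['wrist_torque'],s['width'])"
python3 -m crank '[0,0,0,0,0,-4,0.8, 0,0,0,0,0,-8,0.8, 0,0,0,0,0,-12,0.8, 0,0,0,0,0,-16,0.8, 0,0,0,0,0,-20,0.8]' 50
python3 -c "
from h import *
s=state();print(s['joints'],s['tcp_pos'],s['wrist_force'],s['wrist_torque'],s['width'])"
```

```text
clock: 6.97
tcp_pos: [0.5296, 0.0297, 0.27]
ee_rot: [-0.001, -0.595, 0.804, 0.001]
wrist_force: [-0.1, -0.4, 1.5]
width: 0.599
clock: 7.38
tcp_pos: [0.5305, 0.0299, 0.2733]
ee_rot: [0.001, -0.595, 0.804, -0.001]
wrist_force: [4.2, -1.8, 10.4]
width: 0.407
[0.53046782 0.02988833 0.27333495] [ 4.2439554  -1.8097627  10.44563234] [-0.37893314 -0.91805932  0.01543821] 0.4068517069970468
clock: 7.8
tcp_pos: [0.5302, 0.0301, 0.2731]
ee_rot: [0.001, -0.445, 0.896, -0.0]
wrist_force: [1.7, 0.3, 5.6]
width: 0.406
[ 0.3293659   0.98361609 -0.9045402   1.77521878  0.98322274  0.90517153
  1.46293633] [0.53015066 0.03010177 0.27306494] [1.69232537 0.25661024 5.62258246] [ 0.20363514 -0.19132144  0.25363928] 0.40608604951511557
```

```bash
cat > r.py <<'E'
from h import *
t=[state()["wrist_torque"][2]]
for i in range(3): snapshot("side"); t.append(state()["wrist_torque"][2])
s=state();q=s["ee_rot"]
print("TZ",np.round(t,3),"mean %.3f"%np.mean(t),"ang %.1f"%np.degrees(2*np.arctan2(q[2],q[1])),"j7 %.2f j3 %.2f"%(s["joints"][6],s["joints"][2]),"F",np.round(s["wrist_force"],1))
E
python3 r.py
for i in 1 2 3; do
python3 -m crank '[0,0,0,0,0,-4,0.8, 0,0,0,0,0,-8,0.8, 0,0,0,0,0,-12,0.8, 0,0,0,0,0,-16,0.8, 0,0,-0.3,0,0,-20,0.8]' 50 >/dev/null; python3 r.py; done
```

```text
TZ [ 0.254  0.071 -0.199 -0.077] mean 0.012 ang 233.1 j7 1.47 j3 -0.91 F [ 1.  -0.3 13.1]
TZ [ 0.234 -0.013 -0.234 -0.024] mean -0.009 ang 213.2 j7 1.16 j3 -0.83 F [-0.9  2.1 13.4]
TZ [ 0.196 -0.029 -0.16  -0.082] mean -0.019 ang 193.2 j7 0.87 j3 -0.75 F [-3.   4.9 11.4]
TZ [ 0.245 -0.013 -0.116 -0.032] mean 0.021 ang 173.2 j7 0.58 j3 -0.66 F [-3.   7.7 11. ]
```

```bash
cat > q.py <<'E'
from h import *
s=state();q=s["ee_rot"];print("TZ %.3f"%s["wrist_torque"][2],"ang %.1f"%np.degrees(2*np.arctan2(q[2],q[1])),"j7 %.2f"%s["joints"][6],np.round(s["wrist_force"],1),"z %.4f"%s["tcp_pos"][2])
E
python3 -m crank '[0,0,0,0,0,-2,0.8, 0,0,0,0,0,-4,0.8, 0,0,0,0,0,-6,0.8, 0,0,0,0,0,-8,0.8, 0,0,0,0,0,-10,0.8]' >/dev/null; python3 q.py
python3 -m crank '[0,0,0,0,0,-2,0.8, 0,0,0,0,0,-4,0.8, 0,0,0,0,0,-6,0.8, 0,0,0,0,0,-8,0.8, 0,0,0,0,0,-10,0.8]' >/dev/null; python3 q.py
python3 -m crank '[0,0,0,0,0,-2,0.8, 0,0,0,0,0,-4,0.8, 0,0,0,0,0,-6,0.8, 0,0,0,0,0,-8,0.8, 0,0,0,0,0,-10,0.8]' >/dev/null; python3 q.py
```

```text
TZ 0.190 ang 163.2 j7 0.44 [-0.9 10.3  7.4] z 0.2719
TZ 0.168 ang 153.2 j7 0.31 [-0.6 11.7  3.6] z 0.2717
TZ 0.242 ang 143.2 j7 0.18 [ 0.7 12.  -0.1] z 0.2716
```

```bash

python3 -m crank '[0,0,0,0,0,-2,0.8, 0,0,0,0,0,-4,0.8, 0,0,0,0,0,-6,0.8, 0,0,0,0,0,-8,0.8, 0,0,0,0,0,-10,0.8]' >/dev/null; python3 q.py
python3 -m crank '[0,0,0,0,0,-2,0.8, 0,0,0,0,0,-4,0.8, 0,0,0,0,0,-6,0.8, 0,0,0,0,0,-8,0.8, 0,0,0,0,0,-10,0.8]' >/dev/null; python3 q.py
python3 -m crank '[0,0,0,0,0,-2,0.8, 0,0,0,0,0,-4,0.8, 0,0,0,0,0,-6,0.8, 0,0,0,0,0,-8,0.8, 0,0,0,0,0,-10,0.8]' >/dev/null; python3 q.py
```

```text
TZ 0.239 ang 133.2 j7 0.05 [ 4.5 13.2 -4.1] z 0.2715
TZ 0.255 ang 123.2 j7 -0.08 [ 5.7 13.8 -9. ] z 0.2714
TZ 0.287 ang 113.2 j7 -0.20 [  8.5  15.  -12.1] z 0.2712
```

```bash
python3 - <<'E'
from h import *
a=snapshot("side")[235:305,270:380];b=cv2.imread("pics/side0.png")[235:305,270:380]
cv2.imwrite("pics/c5.png",np.hstack([cv2.resize(i,(396,252),interpolation=2) for i in(b,a)]))
c=snapshot("top")[235:285,230:310];d=cv2.imread("pics/top0.png")[235:285,230:310]
cv2.imwrite("pics/c5.png",np.vstack([cv2.imread("pics/c5.png"),np.hstack([cv2.resize(i,(396,248),interpolation=2) for i in(d,c)])]))
E
```

```text
(no output)
```

View pics/c5.png

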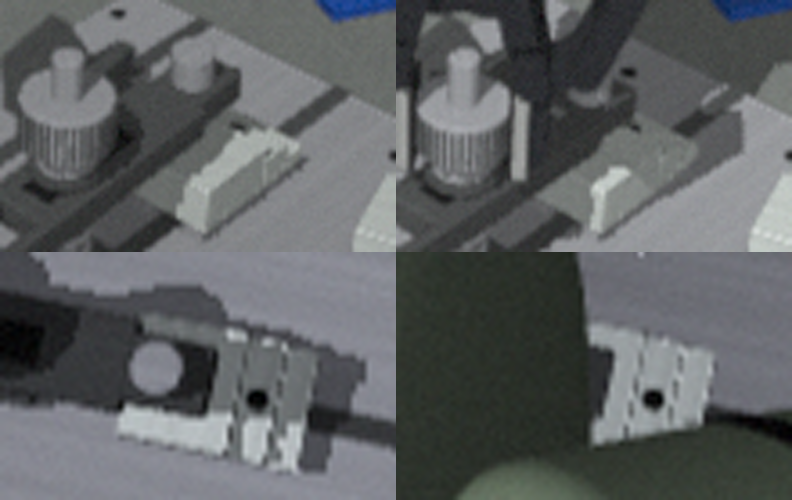

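Partly occluded by the gripper, so the view doesn't settle it: the strap's toe end has sunk about 4 px and the part is unmoved. The torque seems to have stepped up near 148°. I'll regrip to shed the built-up side load, then turn back and watch for the step down.

```bash

python3 -m crank '[0,0,0,0,0,0,0.5, 0,0,0,0,0,0,0.5, 0,0,-1.5,0,0,0,0.5, 0,0,-1.5,0,0,0,0.5, 0,0,-1.5,0,0,0,0.5]' 
python3 q.py
python3 -m crank '[0,0,0,0,0,0,0.8, 0,0,0,0,0,0,0.8, 0,0,0,0,0,0,0.8, 0,0,0,0,0,0,0.8, 0,0,0,0,0,0,0.8]' 50; python3 q.py
python3 -m crank '[0,0,0,0,0,2,0.8, 0,0,0,0,0,4,0.8, 0,0,0,0,0,6,0.8, 0,0,0,0,0,8,0.8, 0,0,0,0,0,10,0.8]' >/dev/null; python3 q.py
python3 -m crank '[0,0,0,0,0,2,0.8, 0,0,0,0,0,4,0.8, 0,0,0,0,0,6,0.8, 0,0,0,0,0,8,0.8, 0,0,0,0,0,10,0.8]' >/dev/null; python3 q.py
python3 -m crank '[0,0,0,0,0,2,0.8, 0,0,0,0,0,4,0.8, 0,0,0,0,0,6,0.8, 0,0,0,0,0,8,0.8, 0,0,0,0,0,10,0.8]' >/dev/null; python3 q.py
python3 -m crank '[0,0,0,0,0,2,0.8, 0,0,0,0,0,4,0.8, 0,0,0,0,0,6,0.8, 0,0,0,0,0,8,0.8, 0,0,0,0,0,10,0.8]' >/dev/null; python3 q.py
python3 -m crank '[0,0,0,0,0,2,0.8, 0,0,0,0,0,4,0.8, 0,0,0,0,0,6,0.8, 0,0,0,0,0,8,0.8, 0,0,0,0,0,10,0.8]' >/dev/null; python3 q.py
```

```text
clock: 12.67
tcp_pos: [0.5298, 0.0297, 0.2693]
ee_rot: [-0.0, 0.551, 0.834, -0.0]
wrist_force: [0.1, 0.2, -0.1]
width: 0.503
TZ -0.005 ang 113.1 j7 -0.21 [ 0.1  0.2 -0.1] z 0.2693
clock: 13.08
tcp_pos: [0.531, 0.0304, 0.2702]
ee_rot: [0.001, 0.551, 0.834, 0.002]
wrist_force: [9.6, 3.1, 7.8]
width: 0.408
TZ 0.026 ang 113.1 j7 -0.21 [9.6 3.1 7.8] z 0.2702
TZ -0.209 ang 123.2 j7 -0.08 [9.7 3.5 9. ] z 0.2703
TZ -0.188 ang 133.2 j7 0.04 [ 9.7  3.5 11.4] z 0.2705
TZ -0.192 ang 143.2 j7 0.17 [10.3  4.3 13.6] z 0.2706
TZ -0.189 ang 153.2 j7 0.30 [10.1  3.6 16.1] z 0.2707
TZ -0.188 ang 163.2 j7 0.44 [10.   4.2 18.1] z 0.2709
```

Clean and flat at 0.19 in reverse, so the toe was not bearing; the earlier rise was side load. I'll centre the tool better (+2, +1) and go on clockwise.

```bash

python3 -m crank '[2,1,0,0,0,-5,0.8, 2,1,0,0,0,-11,0.8, 2,1,0,0,0,-17,0.8, 2,1,0,0,0,-23,0.8, 2,1,0,0,0,-25,0.8]' >/dev/null; python3 q.py
python3 -m crank '[0,0,0,0,0,-5,0.8, 0,0,0,0,0,-10,0.8, 0,0,0,0,0,-15,0.8, 0,0,0,0,0,-18,0.8, 0,0,0,0,0,-20,0.8]' >/dev/null; python3 q.py
python3 -m crank '[0,0,0,0,0,-2,0.8, 0,0,0,0,0,-4,0.8, 0,0,0,0,0,-6,0.8, 0,0,0,0,0,-8,0.8, 0,0,-0.2,0,0,-10,0.8]' >/dev/null; python3 q.py
python3 -m crank '[0,0,0,0,0,-2,0.8, 0,0,0,0,0,-4,0.8, 0,0,0,0,0,-6,0.8, 0,0,0,0,0,-8,0.8, 0,0,-0.2,0,0,-10,0.8]' >/dev/null; python3 q.py
python3 -m crank '[0,0,0,0,0,-2,0.8, 0,0,0,0,0,-4,0.8, 0,0,0,0,0,-6,0.8, 0,0,0,0,0,-8,0.8, 0,0,-0.2,0,0,-10,0.8]' >/dev/null; python3 q.py
python3 -m crank '[0,0,0,0,0,-2,0.8, 0,0,0,0,0,-4,0.8, 0,0,0,0,0,-6,0.8, 0,0,0,0,0,-8,0.8, 0,0,-0.2,0,0,-10,0.8]' >/dev/null; python3 q.py
```

```text
TZ 0.190 ang 137.7 j7 0.10 [-2.8 -0.6 21.4] z 0.2704
TZ 0.308 ang 117.9 j7 -0.15 [-3.3 -1.3 17.7] z 0.2702
TZ 0.191 ang 108.0 j7 -0.27 [-3.5 -2.  21.9] z 0.2699
TZ 0.243 ang 98.0 j7 -0.39 [-6.3 -1.5 24.8] z 0.2698
TZ 0.187 ang 88.0 j7 -0.51 [-6.5 -0.9 25.7] z 0.2696
TZ 0.227 ang 78.0 j7 -0.62 [-8.1 -1.1 26. ] z 0.2694
```

```bash

python3 -m crank '[-1,0,0,0,0,-2,0.8, -1,0,0,0,0,-4,0.8, -1,0,0.5,0,0,-6,0.8, -1,0,0.5,0,0,-8,0.8, -1,0,0.5,0,0,-10,0.8]' >/dev/null; python3 q.py
python3 -m crank '[0,0,0,0,0,-2,0.8, 0,0,0,0,0,-4,0.8, 0,0,0,0,0,-6,0.8, 0,0,0,0,0,-8,0.8, 0,0,0,0,0,-10,0.8]' >/dev/null; python3 q.py
python3 -m crank '[0,0,0,0,0,-2,0.8, 0,0,0,0,0,-4,0.8, 0,0,0,0,0,-6,0.8, 0,0,0,0,0,-8,0.8, 0,0,0,0,0,-10,0.8]' >/dev/null; python3 q.py
```

```text
TZ 0.271 ang 67.9 j7 -0.74 [ 0.5 -0.6  8.8] z 0.2694
TZ 0.267 ang 58.0 j7 -0.85 [ 1.4 -1.   5.5] z 0.2693
TZ 0.228 ang 47.9 j7 -0.96 [0.8 1.2 4.1] z 0.2691
```

```bash

python3 -m crank '[0,0,0,0,0,2,0.8, 0,0,0,0,0,4,0.8, 0,0,0,0,0,6,0.8, 0,0,0,0,0,8,0.8, 0,0,0,0,0,10,0.8]' >/dev/null; python3 q.py
python3 -m crank '[0,0,0,0,0,2,0.8, 0,0,0,0,0,4,0.8, 0,0,0,0,0,6,0.8, 0,0,0,0,0,8,0.8, 0,0,0,0,0,10,0.8]' >/dev/null; python3 q.py
python3 -m crank '[0,0,0,0,0,2,0.8, 0,0,0,0,0,4,0.8, 0,0,0,0,0,6,0.8, 0,0,0,0,0,8,0.8, 0,0,0,0,0,10,0.8]' >/dev/null; python3 q.py
```

```text
TZ -0.133 ang 58.3 j7 -0.85 [1.6 0.8 8.9] z 0.2692
TZ -0.131 ang 68.2 j7 -0.74 [ 1.4 -0.1 10.8] z 0.2694
TZ -0.137 ang 78.2 j7 -0.62 [ 1.3 -0.9 12.9] z 0.2695
```

Reverse torque is now 0.133 instead of 0.19, so the toe does bear here (load helps unwinding). I'll keep reversing to find where it lets go.

```bash

python3 -m crank '[0,0,0,0,0,2,0.8, 0,0,0,0,0,4,0.8, 0,0,0,0,0,6,0.8, 0,0,0,0,0,8,0.8, 0,0,0,0,0,10,0.8]' >/dev/null; python3 q.py
python3 -m crank '[0,0,0,0,0,2,0.8, 0,0,0,0,0,4,0.8, 0,0,0,0,0,6,0.8, 0,0,0,0,0,8,0.8, 0,0,0,0,0,10,0.8]' >/dev/null; python3 q.py
python3 -m crank '[0,0,0,0,0,2,0.8, 0,0,0,0,0,4,0.8, 0,0,0,0,0,6,0.8, 0,0,0,0,0,8,0.8, 0,0,0,0,0,10,0.8]' >/dev/null; python3 q.py
python3 -m crank '[0,0,0,0,0,2,0.8, 0,0,0,0,0,4,0.8, 0,0,0,0,0,6,0.8, 0,0,0,0,0,8,0.8, 0,0,0,0,0,10,0.8]' >/dev/null; python3 q.py
python3 -m crank '[0,0,0,0,0,2,0.8, 0,0,0,0,0,4,0.8, 0,0,0,0,0,6,0.8, 0,0,0,0,0,8,0.8, 0,0,0,0,0,10,0.8]' >/dev/null; python3 q.py
```

```text
TZ -0.146 ang 88.2 j7 -0.51 [ 2.2 -0.2 16.8] z 0.2697
TZ -0.129 ang 98.2 j7 -0.39 [ 2.6 -1.6 19.7] z 0.2698
TZ -0.140 ang 108.2 j7 -0.27 [ 2.5 -0.5 20.8] z 0.2700
TZ -0.142 ang 118.2 j7 -0.15 [ 3.3 -1.2 22.7] z 0.2701
TZ -0.205 ang 128.2 j7 -0.02 [ 3.  -2.1 25.3] z 0.2702
```

The release point lies between 118° and 128°, which agrees with the first reverse (bearing was already gone at 123°). I'll set the nut just past it at about 117°, then let go and lift.

```bash

python3 -m crank '[0,0,0,0,0,-3,0.8, 0,0,0,0,0,-6,0.8, 0,0,0,0,0,-9,0.8, 0,0,0,0,0,-11,0.8, 0,0,0,0,0,-11,0.8]' >/dev/null; python3 q.py
python3 -m crank '[0,0,0,0,0,0,0.5, 0,0,0,0,0,0,0.4, 0,0,0,0,0,0,0.4, 0,0,0,0,0,0,0.4, 0,0,20,0,0,0,0.4]' ; python3 q.py
python3 -m crank '[0,0,30,0,0,0,0.4, 0,0,60,0,0,0,0.4, 5,20,80,0,0,-2,0.4, 10,50,80,0,0,-8,0.4, 18,80,80,0,0,-14,0.4]'
python3 - <<'E'
from h import *
s=state();print(s["joints"],s["tcp_pos"],s["ee_rot"])
a=snapshot("side")[200:340,190:370]
cv2.imwrite("pics/c6.png",cv2.resize(a,(720,560),interpolation=2))
E
```

```text
TZ -0.000 ang 117.0 j7 -0.16 [ 2.1 -2.2 23.4] z 0.2701
clock: 23.08
tcp_pos: [0.5303, 0.0307, 0.2866]
ee_rot: [-0.002, 0.522, 0.853, -0.001]
wrist_force: [-0.1, -0.0, 0.4]
width: 0.603
TZ -0.029 ang 117.1 j7 -0.14 [-0.1 -0.   0.4] z 0.2866
clock: 23.5
tcp_pos: [0.5489, 0.1112, 0.3701]
ee_rot: [0.0, 0.624, 0.781, 0.001]
wrist_force: [0.2, 0.2, -0.6]
width: 0.599
[-0.04704678  0.74750846 -0.40922145  1.58287204  0.3574226   0.88479806
 -0.36507211] [0.54888083 0.11121648 0.37009429] [4.39563144e-04 6.24483476e-01 7.81037732e-01 5.05810355e-04]
```

View pics/c6.png

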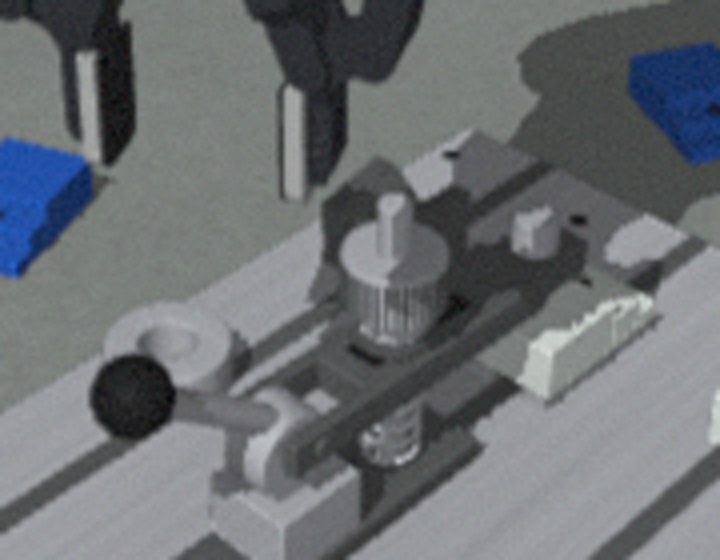

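```bash

python3 -m crank '[4,16,0,0,0,0,0.4, 8,32,-20,0,0,0,0.4, 8,32,-50,0,0,0,0.4, 8,32,-75,0,0,0,0.4, 8,32,-88,0,0,0,0.4]'; python3 q.py
python3 -m crank '[0,0,0,0,0,0,0.6, 0,0,0,0,0,0,0.8, 0,0,0,0,0,0,1, 0,0,0,0,0,0,1, 0,0,0,0,0,0,1]' 40; python3 q.py
python3 -m crank '[0,2,-3,0,0,0,1, 1,4,-6,0,0,0,1, 1,6,-9,0,0,0,1, 2,7,-12,0,0,0,1, 2,8,-15,0,0,0,1]'; python3 q.py
```

```text
clock: 23.97
tcp_pos: [0.5562, 0.1429, 0.278]
ee_rot: [-0.001, 0.622, 0.783, -0.001]
wrist_force: [-0.2, 0.1, -0.5]
width: 0.6
TZ -0.020 ang 103.1 j7 -0.46 [-0.2  0.1 -0.5] z 0.2780
clock: 24.38
tcp_pos: [0.5569, 0.1428, 0.2817]
ee_rot: [0.0, 0.622, 0.783, 0.0]
wrist_force: [-0.8, -1.0, -0.2]
width: 0.27
TZ -0.038 ang 103.0 j7 -0.46 [-0.8 -1.  -0.2] z 0.2817
clock: 24.8
tcp_pos: [0.559, 0.1512, 0.2669]
ee_rot: [0.0, 0.622, 0.783, 0.001]
wrist_force: [-0.9, -0.1, 11.5]
width: 0.267
TZ 0.157 ang 103.1 j7 -0.47 [-0.9 -0.1 11.5] z 0.2669
```

```bash

python3 -m crank '[0,2,-6,0,0,0,1, 1,4,-12,0,0,0,1, 1,5,-18,0,0,0,1, 1,5,-24,0,0,0,1, 1,5,-28,0,0,0,1]'; python3 q.py
python3 -m crank '[0,0,-4,0,0,0,1, 0,0,-8,0,0,0,1, 0,0,-11,0,0,0,1, 0,0,-13,0,0,0,1, 0,0,-13,0,0,0,1]'; python3 q.py
```

```text
clock: 25.22
tcp_pos: [0.5607, 0.1563, 0.2388]
ee_rot: [0.001, 0.622, 0.783, 0.002]
wrist_force: [4.4, 3.5, 9.8]
width: 0.269
TZ 0.012 ang 103.1 j7 -0.49 [4.4 3.5 9.8] z 0.2388
clock: 25.63
tcp_pos: [0.5609, 0.1559, 0.2259]
ee_rot: [0.001, 0.622, 0.783, 0.002]
wrist_force: [6.6, -0.4, 4.1]
width: 0.271
TZ 0.007 ang 103.0 j7 -0.50 [ 6.6 -0.4  4.1] z 0.2259
```

```bash

python3 -m crank '[0,0,-2,0,0,0,1, 0,0,-4,0,0,0,1, 0,0,-5,0,0,0,1, 0,0,-5,0,0,0,1, 0,0,-5,0,0,0,1]'; python3 q.py
python3 - <<'E'
from h import *
a=snapshot("side")[200:340,190:370]
cv2.imwrite("pics/c7.png",cv2.resize(a,(720,560),interpolation=2))
E
```

```text
clock: 26.05
tcp_pos: [0.5608, 0.1558, 0.221]
ee_rot: [0.001, 0.622, 0.783, 0.001]
wrist_force: [5.7, -1.2, 3.8]
width: 0.272
TZ -0.013 ang 103.0 j7 -0.50 [ 5.7 -1.2  3.8] z 0.2210
```

View pics/c7.png

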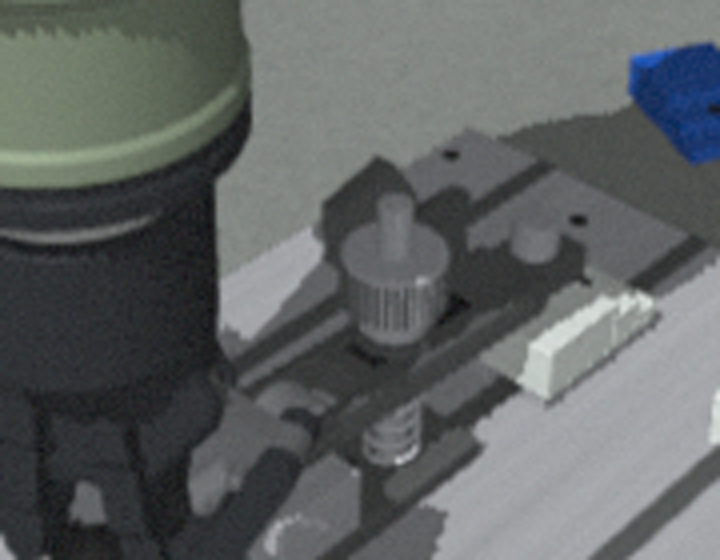

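```bash

python3 -m crank '[0,0,-2,0,0,0,1, 0,-1,-4,0,0,0,1, 0,-1,-5,0,0,0,1, 0,-1,-5,0,0,0,1, 0,-1,-5,0,0,0,1]'; python3 q.py
```

```text
clock: 26.52
tcp_pos: [0.5608, 0.1551, 0.216]
ee_rot: [0.001, 0.622, 0.783, 0.002]
wrist_force: [6.5, -0.0, 3.4]
width: 0.265
TZ 0.122 ang 103.0 j7 -0.51 [ 6.5 -0.   3.4] z 0.2160
```

```bash

python3 -m crank '[0,0,0,0,0,0,0.6, 0,0,0,0,0,0,0.4, 0,0,0,0,0,0,0.4, 0,0,30,0,0,0,0.4, 0,0,60,0,0,0,0.4]'; python3 q.py
python3 -m crank '[0,0,30,0,0,0,0.4, 0,0,60,0,0,0,0.4, 0,0,90,0,0,0,0.4, 0,0,90,0,0,0,0.4, 0,0,90,0,0,0,0.4]'
python3 - <<'E'
from h import *
a=snapshot("side")[200:340,170:350]
cv2.imwrite("pics/c8.png",cv2.resize(a,(720,560),interpolation=2))
cv2.imwrite("pics/top8.png",snapshot("top"))
E
```

```text
clock: 26.93
tcp_pos: [0.5594, 0.1549, 0.2748]
ee_rot: [-0.001, 0.622, 0.783, -0.001]
wrist_force: [1.5, -0.0, 0.1]
width: 0.599
TZ -0.027 ang 103.1 j7 -0.47 [ 1.5 -0.   0.1] z 0.2748
clock: 27.35
tcp_pos: [0.5599, 0.1549, 0.3663]
ee_rot: [0.001, 0.622, 0.783, 0.001]
wrist_force: [0.1, -0.2, -1.3]
width: 0.596
```

View pics/c8.png

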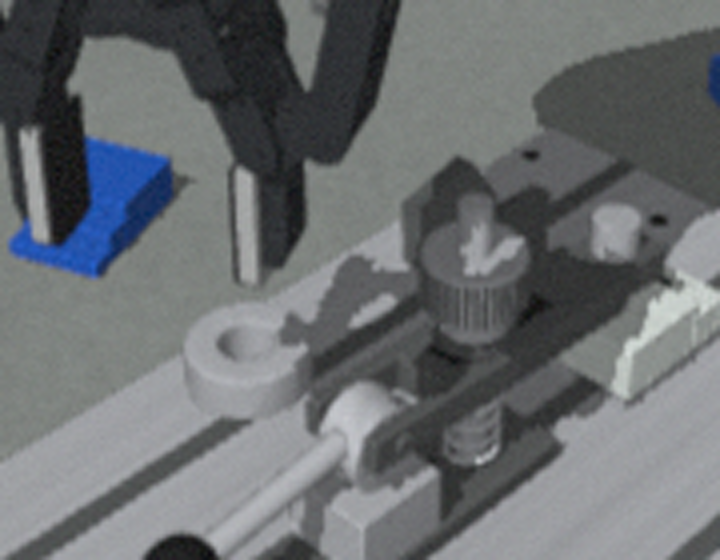

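The handle is nearly level or below it, ball at about crop 182,573 (side 215.5,343). Now measure the angle.

```bash
python3 - <<'E'
from h import *
S=np.array([.530,.030,.03]);a=np.radians(-13);y=np.array([-np.sin(a),np.cos(a),0])
for h in(.3,.78,1.2,1.3,1.4,1.5,1.6):
    e=np.radians(76)-h*np.radians(82)/1.6;b=S+y*(.05+.08*np.cos(e))+np.array([0,0,.052+.0065*h/1.6+.08*np.sin(e)]);
    print(h,proj("side",b),b)
im=snapshot("side")
cv2.imwrite("pics/c9.png",cv2.resize(im[280:380,170:290],(720,600),interpolation=2))
for f,g in(("old",cv2.imread("pics/side0.png")),("now",im)):
    n,l,st,c=cv2.connectedComponentsWithStats((g.max(2)<35).astype(np.uint8))
    print(f,[(st[i].tolist(),np.round(c[i],1).tolist()) for i in range(1,n) if 150<st[i][4]<900 and st[i][0]<300])
E
```

```text
0.3 [238.47472737 278.16503758] [0.55007506 0.11695462 0.15293298]
0.78 [222.93773431 302.47187481] [0.55580207 0.14176106 0.13221981]
1.2 [215.84489798 324.48132047] [0.55867042 0.15418523 0.1069054 ]
1.3 [215.22526866 329.32411577] [0.55900327 0.15562696 0.10031289]
1.4 [215.02801208 333.90599968] [0.55919415 0.15645376 0.09361618]
1.5 [215.24870671 338.18208262] [0.55924154 0.15665902 0.08687207]
1.6 [215.87789458 342.11259964] [0.55914505 0.15624109 0.08013772]
old [([228, 268, 19, 19, 245], [237.6, 277.1])]
now [([141, 52, 17, 18, 156], [150.4, 60.0]), ([218, 101, 25, 73, 405], [234.9, 137.7]), ([180, 206, 12, 56, 327], [186.0, 236.2])]
```

View pics/c9.png

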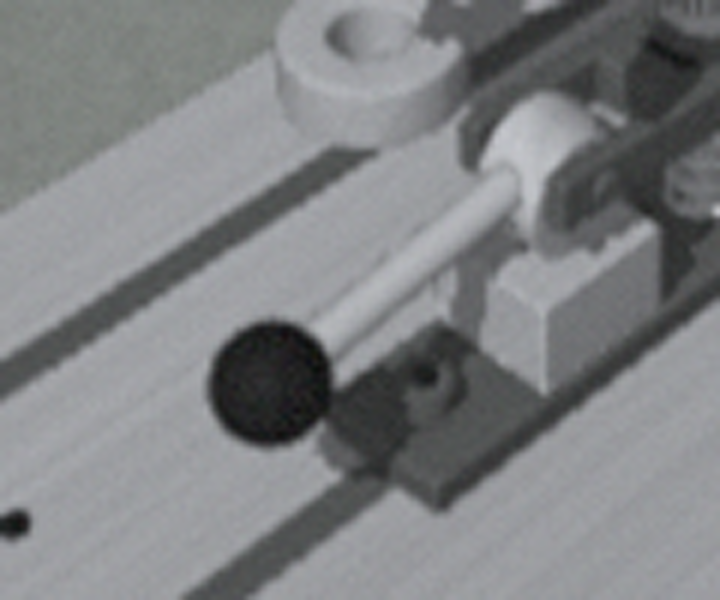

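The ball is at side (215, 343.7) and the model gives (215.9, 342.1) for 1.6 rad, so the handle is down on its stop. The ring and part look unmoved and the gripper is clear.

```bash
python3 -c "
from station import *
s=state();print(s['clock'],s['wrist_force']);print(sign_off())"
```

```text
27.5 [ 0.47178312  0.64009529 -1.02409411]
the job is handed in; nothing more can be done
None
```

The block is clamped and the job is handed in at 27.5 s. The handle is fully down, but I had no direct reading of the clamp force.

**What I did:** I swung the handle to about 0.78 rad and set the nut there. Then I gripped the ball again and took the handle down to its stop. Finally I let go and lifted clear.

**Nut setting:**
- Turning the nut clockwise gave noisy torque readings of 0.17 to 0.31 N m, and I could not pick the contact step out of them.
- Turning it back gave a clean change from 0.14 to 0.20 N m, at a tool angle of 118–128°.
- I set the nut just past that point, at about 117°. That should give roughly 50 N, inferred from where the toe met the block.
- While searching I ran the nut about 70° past contact with the handle half-way, then backed it off. At 12 N per radian that is roughly 50 N on the toe, well under the 75 N limit.

**Last checks:**
- **Handle:** the ball is at pixel (215, 344) in the side picture, against a predicted (216, 342) for fully down.
- **End stop:** I never felt it as a rise in force. The fingers seem to have slid down the ball over the last 10 mm or so, so "fully down" rests on the picture alone.
- **Block and bystanders:** the block's corner is within about 2 pixels of where it started, and the ring looks unmoved. I did not measure the vee block or the spare block at the end.
- **Gripper:** the wrist force is about zero, so the gripper is touching nothing.

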